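# Set a slat feeder's gap with a gauge blade

### The job

Set the slat feeder's gap with the gauge blade: slide the blade along its channel in under the raised foot until the scribed line across it is level with the foot's front face, then press the foot down until it rests on the blade. Then draw the blade back out of the gap until its tip is well clear of the foot, leaving it lying flat in the channel and the foot standing at the height it was set to. Do not disturb the parts and tools lying around the feeder.

Things in the scene. Friction and masses are not known exactly. Their poses are not given: they have to be found in the camera images.
- feeder: Slat feeder fixed to the bench: grey base 230 (x) x 110 (y) x 10 mm, dark steel bed whose top is 16 mm up. Origin: centre of the base's underside; x along the channel toward the foot (away from the robot, within 25 deg), z up. The channel, 33 mm wide, runs open-ended over the whole bed between rails 6 mm high. Two steel posts, 11 mm (caps 16), 104 mm high, at x +60, y +-42 mm guide the foot.
- press_foot (a joint): Height of the foot between the posts, m: 0 is fully up (28 mm gap between bed and shoe), growing downward to 0.026. The gap is 0.028 minus this value, which is thus 0.020 when it rests on the 8 mm blade. Starts at 0 to 0.007. It slides with about 4 N of friction and stays where left (about 3 N on the pad moves it down); only the blade stops it at 8 mm.
- foot_face (a point): Middle of the lower front edge of the foot's steel shoe, under which the blade goes; rises and falls with the foot, always at feeder x +40, y 0; axes as the feeder's. The shoe is 40 mm deep (feeder x +40 to +80), 28 wide, 17 high; on it a dark cross bar 104 mm wide, 24 deep, 12 high, set back 8 mm from the shoe's face.
- foot_pad (a point): Centre of the top of the foot's black round press pad, 32 mm across, 40 mm above the shoe's underside, at feeder x = +60, y = 0; the highest part of the foot (84 mm over the bench when fully up, 64 mm when the foot rests on the blade).
- gauge: Loose steel gauge blade, 110 (x) x 30 (y) x 8 (z) mm, 0.1 to 0.2 kg, lying flat in the feeder's channel with its tip toward the foot. Origin: centre of the underside; x toward the tip (+55 mm tip, -55 mm rear end), z up. Starts in the channel with the scribed line 40 to 62 mm short of the foot's face.
- gauge_line (a point): The black scribed line, 4 mm wide, across the blade's top face; this point is its middle, 30 mm behind the tip; axes as the blade's.
- gauge_tip (a point): Middle of the lower edge of the blade's front end; axes as the blade's.
- gauge_tab (a point): Upright steel tab at the blade's rear, by which it can be pushed, hooked or held: 8 mm thick along x, 26 mm wide, its top 45 mm above the blade's underside. This point is in the tab's middle, 47 mm behind the blade's origin and 30 mm above the underside; axes as the blade's.
- white_strip: White plastic slat offcut 11 x 75 x 9 mm lying beside the feeder; leave alone. Origin: centre of the underside.
- end_cap_1: White tube end cap, 45 mm flange, 26 mm high, beside the feeder; leave alone. Origin: centre of the underside.
- bracket_3: White L-shaped bracket 57 x 48 x 35 mm beside the feeder; leave alone. Origin: centre of the underside.
- chain_drive_1: Off-white round housing 58 x 48 x 15 mm beyond the feeder; leave alone. Origin: centre of the underside.
- pliers: Pliers 58 x 178 x 12 mm lying on the bench right of the feeder; leave alone. Origin: centre of the underside.
Things that resemble listed ones, but are neither listed nor needed, are in the scene too. Leave any orange or red look-alike of the gauge alone.

How it is judged (in metres and radians):
On the way, in this order (a step that is already met when the one before it is completed fails the run):
1. the blade lies flat in the channel with its scribed line within 5 mm of the foot's front face, the foot still well above it (x of gauge_line in the frame of foot_face between -0.005 and 0.005 m and z of gauge in the frame of feeder between 0.013 and 0.019 m and y of gauge in the frame of feeder between -0.005 and 0.005 m and angle between gauge's own z axis and vertical below 0.08 rad and value of joint press_foot below 0.014 m), for 0.2 s.
2. the foot is down on the blade (gap 8 mm, within 1.5 mm), the scribed line still within 6 mm of its face (x of gauge_line in the frame of foot_face between -0.006 and 0.006 m and z of gauge in the frame of feeder between 0.013 and 0.019 m and y of gauge in the frame of feeder between -0.005 and 0.005 m and angle between gauge's own z axis and vertical below 0.08 rad and value of joint press_foot between 0.0185 and 0.0215 m), for 0.2 s.
At the end, for the whole second after the job is handed in: The gap under the foot is 8 mm within 1.5 mm (foot joint 0.0185 to 0.0215), and the blade is drawn out, its tip at least 3 mm in front of the foot's face, at rest flat in the feeder's channel (x of gauge_tip in the frame of foot_face below -0.003 m and z of gauge in the frame of feeder between 0.013 and 0.019 m and y of gauge in the frame of feeder between -0.005 and 0.005 m and angle between gauge's own z axis and vertical below 0.08 rad and value of joint press_foot between 0.0185 and 0.0215 m and linear speed of gauge below 0.01 m/s); the robot touches nothing.
It fails at once if the white plastic slat offcut is moved more than 20 mm (distance of white_strip from where it was at the start of the episode above 0.02 m).
It fails at once if the tube end cap is moved more than 20 mm (distance of end_cap_1 from where it was at the start of the episode above 0.02 m).
It fails at once if the white bracket is moved more than 20 mm (distance of bracket_3 from where it was at the start of the episode above 0.02 m).
It fails at once if the round chain drive housing is moved more than 20 mm (distance of chain_drive_1 from where it was at the start of the episode above 0.02 m).
It fails at once if the pliers is moved more than 20 mm (distance of pliers from where it was at the start of the episode above 0.02 m).
It also fails if it takes over 54 s, if anything falls off the work surface, if the arm or the gripper's body presses on something with over 40 N, if the wrist force passes 120 N, or if a joint passes its speed limit or range.

### The arm

A 7-joint arm with a two-finger parallel gripper is mounted at the origin on a cart in front of the work surface, level with it; the furniture and walls round the work are solid. World frame = base frame: x ahead of the robot, y to its left, z up, the work surface at z = 0. Lengths are in m, angles in degrees, forces in N, time in s.
With the tool pointing down it reaches from about 0.35 to 0.9 m from the base axis. Payload 7.2 kg.
Tool frame: the origin (TCP) lies midway between the tips of the shut fingers; the grasp point (between the pads) lies 19 mm behind it; z points along the fingers, y is the direction in which the jaws open and shut (so a half turn about z gives the same grasp; the last joint's range is limited). The gripper opens to 85 mm and grips with 20 to 120 N. Pads are 22 mm wide; open, the fingers measure 114 mm over their backs; the gripper's body (76 mm by 85 mm) begins 54 mm behind the grasp point. The pads swing forward as they close: fully open they stand 13 mm farther back than shut.
Start: joints at [-67.62, 23.554, -0.728, 91.456, 0.321, 64.991, -4.71], TCP at [0.277, 0.56, 0.231] pointing down, gripper open.
Joint ranges: [-169.25, 169.25], [-16.82, 113.86], [-84.01, 82.57], [7.8, 145.47], [-59.2, 239.2], [7.22, 106.19], [-163.78, 163.78]. Speed limits (degrees/s): [136.94, 136.94, 172.46, 172.46, 180, 180, 180].

### API

Orientations are given as a 3x3 rotation matrix whose columns are the frame's x, y, z axes.
In Python, from rig import env gives the robot as it stands.
- The arm moves only by the tool play_rows, never from a script. Its argument "rows" is a list of rows, each a list of 7 numbers: the shift along the tool's x, y, z in units of 30 mm (1.0 is 30 mm), then the turn, a rotation vector about the tool's x, y, z in units of 6 degrees (1.0 is 6 degrees), then the opening, from 0 (shut) to 1 (fully open). A call has 1 to 12 rows; each row is the pose to reach, as a shift and turn from the pose commanded when the call began, along the tool's axes at that moment; what a row does not reach only later rows make up. A row lasts 1/12 s, in which the tool goes at most 41.7 mm and 7.16 degrees, less where a joint would pass 70% of its speed; a pose out of reach is approached as far as the arm can. A call with a gripper value outside its range is refused whole. The fingers move at their own pace and stop on an object; "squeeze" is the grip in N (left out, the last holds). Time passes only in rows, so rows that repeat a pose let the fingers close. It gives the time, the measured TCP pose, the force and the opening at its end, in the units of the state.
- env.get_obs(): the state, without advancing time (a new reading comes with each control period).
- env.get_image(name): name is "scene" or "top"; returns the picture (480x640x3 uint8, red, green, blue); there is no depth.
- env.camera_params(name): a dict with "fx", "fy", "cx", "cy" (pixels), "R" (3x3) and "t" (3): a world point X has camera coordinates R X + t. Camera axes: x right, y down, z forward; pixel columns grow to the right and rows downward; lengths in m; the calibration is good to about 2 mm. A picture is of the moment at which its call begins. camera_params takes no time and is no camera call.
- env.hand_in(): hands the job in, once; it reports no verdict.
Trained networks look in the newest picture that a camera, given by its name, has taken for a name from the list of things; names that differ only in an ending like _2 or _b are one class to them, and where a whole thing is asked for, a point or a joint stands for the part that bears it (a point fixed in the world has none). Each returns a list of dicts, best first, with "score" (0 to 1); they miss things now and then, are a little off and sometimes report something else, mostly with a low value. They report only what shows in the picture. A call takes as long as a camera call. They do not tell look-alikes from the thing itself.
- env.boxes_of(camera, thing): "xy" ([column, row] in pixels, amid what is visible of it).
- env.trace(camera, thing): "pixels" (480x640 bool, what is visible of it) and "xy" ([column, row] in pixels, amid what is visible of it).
- env.place_of(camera, thing): "xy" ([column, row] in pixels: a listed point, or the origin of a listed thing).
The state is a dict: "time": time; "joints": joint angles; "joint_velocities": joint speeds; "tau": joint torques, N m; "ee_pos": TCP position; "tool_rot": TCP orientation; "force": force on the tool from outside, world axes, zero at the start; "ft_torque": the same for the moment, N m; "finger_gap": opening from 0.0 (shut) to 1.0 (fully open).
Only numpy, scipy, OpenCV 4.12 (cv2) and the standard library are available. Lean on these libraries where they do the work, as an engineer would, in place of code of your own. Each camera call takes 0.05 s, during which the arm holds its last target.

## Working session

There is one attempt and no reset: what is moved stays moved. The work goes in short steps, Python scripts to look and compute and a tool call to move; the robot and the scene stay as the last step left them, time stands still between calls to the robot, and variables do not carry over. Pictures are saved under pics/ and viewed, and the job is handed in when it is done.

Besides the shell and the picture viewer there is one more tool, called by a JSON object that holds its "name" and its "arguments", one argument or row to a line. play_rows: Moves the arm, as the interface text tells. Its arguments: {"type":"object","properties":{"rows":{"type":"array"},"squeeze":{"type":"number"}},"required":["rows"]}

```bash
mkdir -p pics
cat > h.py <<'E'
import numpy as np,cv2
from rig import env
def save(cam,fn):
    im=env.get_image(cam); cv2.imwrite('pics/'+fn,im[:,:,::-1]); return im
def ray(cam,uv):
    p=env.camera_params(cam);R=np.array(p['R']);t=np.array(p['t'])
    d=R.T@np.array([(uv[0]-p['cx'])/p['fx'],(uv[1]-p['cy'])/p['fy'],1]);return -R.T@t,d/np.linalg.norm(d)
def atz(cam,uv,z):
    c,d=ray(cam,uv);return c+d*(z-c[2])/d[2]
def proj(cam,X):
    p=env.camera_params(cam);q=np.array(p['R'])@np.array(X)+np.array(p['t']);return np.array([p['fx']*q[0]/q[2]+p['cx'],p['fy']*q[1]/q[2]+p['cy']])
def tri(uv1,uv2):
    c1,d1=ray('scene',uv1);c2,d2=ray('top',uv2)
    s=np.linalg.lstsq(np.stack([d1,-d2],1),c2-c1,rcond=None)[0]
    a=c1+d1*s[0];b=c2+d2*s[1];return (a+b)/2,np.linalg.norm(a-b)
E
python3 - <<'E'
from h import *
np.set_printoptions(precision=4,suppress=True)
for c in ['scene','top']:
    save(c,c+'0.png'); print(c,ray(c,(320,240)))
    for n in ['foot_face','foot_pad','gauge_line','gauge_tip','gauge_tab','gauge','feeder']:
        print(n,[(round(r['score'],2),np.round(r['xy'],1)) for r in env.place_of(c,n)][:3])
o=env.get_obs();print(o)
E
```

```text
scene (array([-0.3249, -0.6725,  0.9767]), array([ 0.6157,  0.4568, -0.6421]))
foot_face [(0.75, array([290.7, 223.1]))]
foot_pad [(0.82, array([294.5, 205.1]))]
gauge_line [(0.92, array([436.5, 355. ])), (0.64, array([195.2, 234.8])), (0.6, array([284., 242.]))]
gauge_tip [(0.94, array([285.5, 236.5])), (0.6, array([449.6, 361. ])), (0.55, array([189.7, 239.9]))]
gauge_tab [(0.7, array([272.5, 248.6])), (0.67, array([224. , 220.2])), (0.59, array([402.5, 337.3]))]
gauge [(0.74, array([424.1, 352.8])), (0.66, array([281.5, 247.7])), (0.59, array([332.5, 237.6]))]
feeder [(0.81, array([284.1, 245.5])), (0.59, array([252.7, 238.4]))]
top (array([ 0.3196, -0.0196,  1.3405]), array([ 0.1627, -0.0122, -0.9866]))
foot_face [(0.64, array([262.7, 220.1]))]
foot_pad [(0.66, array([219.2, 216.2])), (0.6, array([260.7, 210.5]))]
gauge_line [(0.82, array([188.5, 297.5])), (0.59, array([473.7, 273.4])), (0.16, array([256.5, 210. ]))]
gauge_tip [(0.86, array([187.6, 307.5])), (0.7, array([486.9, 269.3])), (0.56, array([270. , 232.2]))]
gauge_tab [(0.86, array([200.2, 267. ])), (0.73, array([281.9, 270.6])), (0.67, array([447.6, 282. ]))]
gauge [(0.81, array([195.5, 284. ])), (0.62, array([465.6, 275.9])), (0.58, array([275.5, 257.2]))]
feeder [(0.84, array([273.6, 240.7])), (0.55, array([283.8, 266.8]))]
{'time': 0.8, 'joints': array([-67.6194,  23.5532,  -0.7265,  91.4554,   0.32  ,  64.9902,
        -4.7105]), 'joint_velocities': array([ 0.1291, -0.0235, -0.0715, -0.0073,  0.0508, -0.0713, -0.0594]), 'tau': array([ -0.0009, -60.0362,   0.6808, -29.9721,   0.0138,   0.002 ,
         0.    ]), 'ee_pos': array([0.2768, 0.5604, 0.2313]), 'tool_rot': array([[-0.8966,  0.4429,  0.    ],
       [ 0.4429,  0.8966,  0.0001],
       [ 0.    ,  0.0001, -1.    ]]), 'force': array([ 0.7364,  0.6266, -0.1336]), 'ft_torque': array([-0.0336, -0.0251, -0.0187]), 'finger_gap': 1.001552730876584}
```

View pics/scene0.png

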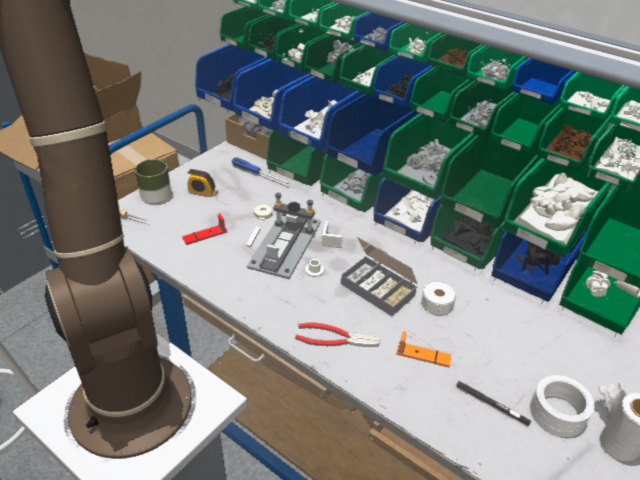

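View pics/top0.png

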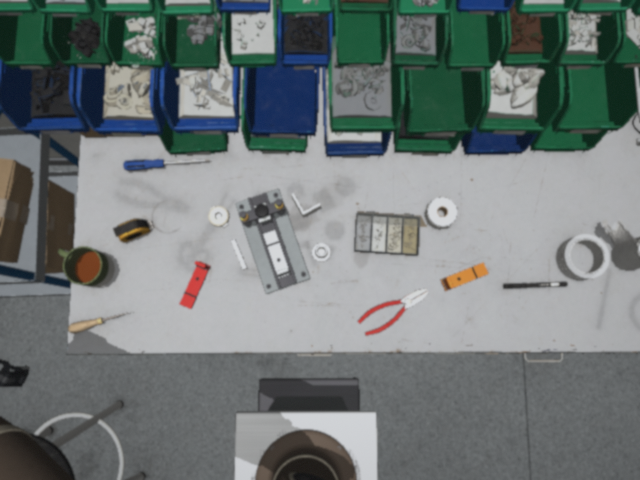

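Run:
```python
import cv2
for n,(x0,x1,y0,y1) in {'scene0':(230,350,160,280),'top0':(210,330,150,300)}.items():
    im=cv2.imread(f'pics/{n}.png')[y0:y1,x0:x1]
    f=600//(y1-y0)
    cv2.imwrite(f'pics/{n}z.png',cv2.resize(im,None,fx=f,fy=f,interpolation=cv2.INTER_CUBIC))
```

```text
(no output)
```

View pics/scene0z.png

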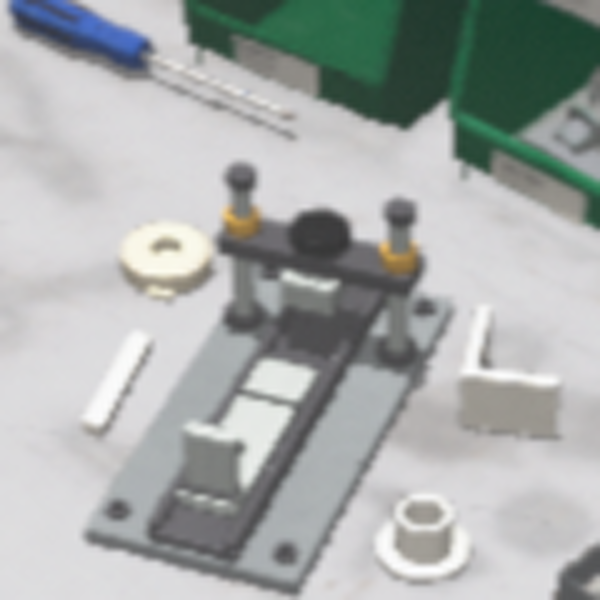

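View pics/top0z.png

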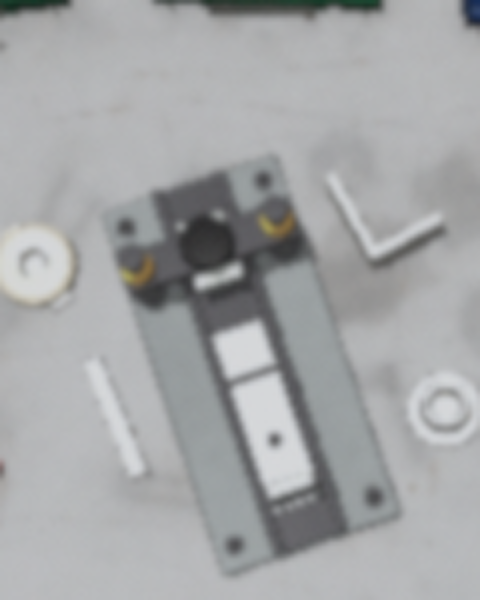

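The feeder is at around pixel (275,240) in top and (285,240) in scene. The steel blade lies in the channel, and the red and orange look-alikes are well away from it. Next I fit the feeder pose.

```bash
cat > fit.py <<'E'
from h import *
from scipy.optimize import least_squares
np.set_printoptions(precision=4,suppress=True)
S=lambda z:((z[0]+.5)/5-.5+230,(z[1]+.5)/5-.5+160)
T=lambda z:((z[0]+.5)/4-.5+210,(z[1]+.5)/4-.5+150)
c=[(.115,.055),(.115,-.055),(-.115,-.055),(-.115,.055)]
obs=[]
for p,z in zip(c,[(103,212),(275,155),(400,515),(228,577)]): obs.append(('top',(*p,.01),T(z)))
for p,z in zip(c[1:],[(453,298),(298,583),(85,533)]): obs.append(('scene',(*p,.01),S(z)))
for p,z in zip([(.06,.042,.104),(.06,-.042,.104)],[(240,170),(400,206)]): obs.append(('scene',p,S(z)))
# bed edges ends
line={'scene':S((270,398)),'top':T((251,375))}
pad={'scene':S((320,225)),'top':T((208,238))}
def W(x,p):
    a=x[2];return np.array([x[0]+np.cos(a)*p[0]-np.sin(a)*p[1],x[1]+np.sin(a)*p[0]+np.cos(a)*p[1],p[2]])
def res(x):
    r=[]
    for cam,p,uv in obs: r.append(proj(cam,W(x,p))+x[3:5]*(cam=='scene')-uv)
    return np.array(r).ravel()
if __name__=='__main__':
    x0=np.array([.62,.1,.3,0,0])
    s=least_squares(res,x0,loss='soft_l1');print(s.x,np.degrees(s.x[2]));print(s.fun.reshape(-1,2))
    np.save('feed.npy',s.x); x=s.x
    for cam in ['scene','top']:
        f=x[3:5]*(cam=='scene')
        X=atz(cam,np.array(line[cam])-f,.024);d=X[:2]-x[:2];a=x[2]
        print('line feeder xy',np.cos(a)*d[0]+np.sin(a)*d[1],-np.sin(a)*d[0]+np.cos(a)*d[1])
        for q in (0,.003,.007):
            print(q,proj(cam,W(x,(.06,0,.084-q)))+f-np.array(pad[cam]))
    print('tab if line -0.01',W(x,(-.082,0,.05)))
E
python3 fit.py
```

```text
[ 0.5386  0.0757  0.3416 -0.1259 -1.2398] 19.569678547008685
[[-0.6448  0.2223]
 [ 0.1726 -0.6678]
 [ 1.3107 -0.0657]
 [-0.452   0.3731]
 [ 0.3527  0.0895]
 [ 0.242   0.2606]
 [-0.5983 -0.8275]
 [-0.0368  0.1983]
 [-0.0176  0.1022]]
line feeder xy -0.00938450377071526 8.621894240917576e-05
0 [-0.1429 -0.7442]
0.003 [-0.1442  0.2254]
0.007 [-0.1459  1.5144]
line feeder xy -0.009514668128822543 0.002428326975335956
0 [-0.2344  0.7755]
0.003 [-0.1152  1.0626]
0.007 [0.0429 1.4433]
tab if line -0.01 [0.4614 0.0482 0.05  ]
```

```bash
cat > mv.py <<'E'
from h import *
from scipy.spatial.transform import Rotation as Ro
np.set_printoptions(precision=3,suppress=True)
x=np.load('feed.npy')
def F(p):
    a=x[2];return np.array([x[0]+np.cos(a)*p[0]-np.sin(a)*p[1],x[1]+np.sin(a)*p[0]+np.cos(a)*p[1],p[2]])
def inF(X):
    a=x[2];d=np.array(X[:2])-x[:2];return np.array([np.cos(a)*d[0]+np.sin(a)*d[1],-np.sin(a)*d[0]+np.cos(a)*d[1],X[2]])
def Rt():
    a=x[2];y=np.array([np.cos(a),np.sin(a),0]);z=np.array([0,0,-1.]);return np.stack([np.cross(y,z),y,z],1)
def row(p):
    o=env.get_obs();R=o['tool_rot'];d=R.T@(F(p)-o['ee_pos'])/.03
    w=Ro.from_matrix(R.T@Rt()).as_rotvec(degrees=True)/6
    print('t',o['time'],'tcpF',inF(o['ee_pos']),'gap',o['finger_gap'],'force',o['force'],'j',o['joints'])
    print('row',d,w)
E
python3 -c "
from mv import *
row((-.0815,0,.2)); print(Rt())"
```

```text
t 0.8 tcpF [-0.084  0.544  0.231] gap 1.001552730876584 force [ 0.736  0.627 -0.134] j [-67.619  23.553  -0.727  91.455   0.32   64.99   -4.711]
row [-13.088 -12.568   1.043] [ 0.    -0.     7.357]
[[-0.335  0.942  0.   ]
 [ 0.942  0.335  0.   ]
 [ 0.     0.    -1.   ]]
```

{"name": "play_rows", "arguments": {
  "rows": [
    [-13.09,-12.57,1.04,0,0,7.36,1],
    [-13.09,-12.57,1.04,0,0,7.36,1],
    [-13.09,-12.57,1.04,0,0,7.36,1],
    [-13.09,-12.57,1.04,0,0,7.36,1],
    [-13.09,-12.57,1.04,0,0,7.36,1],
    [-13.09,-12.57,1.04,0,0,7.36,1],
    [-13.09,-12.57,1.04,0,0,7.36,1],
    [-13.09,-12.57,1.04,0,0,7.36,1],
    [-13.09,-12.57,1.04,0,0,7.36,1],
    [-13.09,-12.57,1.04,0,0,7.36,1],
    [-13.09,-12.57,1.04,0,0,7.36,1],
    [-13.09,-12.57,1.04,0,0,7.36,1]
  ]
}}

```text
time: 1.8
ee_pos: [0.4469, 0.089, 0.2031]
tool_rot: [[-0.335, 0.942, 0.001], [0.942, 0.335, 0.001], [0.0, 0.001, -1.0]]
force: [0.6, 1.1, 0.1]
finger_gap: 1.001
```

```bash
python3 -c "
from mv import *
row((-.0815,0,.12))"
```

```text
t 1.8 tcpF [-0.082  0.043  0.203] gap 1.0012159813496773 force [0.56  1.05  0.062] j [-37.372   8.453  22.438 117.211  -3.962  54.96    6.688]
row [-1.443  0.012  2.768] [ 0.012 -0.004 -0.   ]
```

{"name": "play_rows", "arguments": {
  "rows": [
    [-1.44,0.01,1.0,0,0,0,0.5],
    [-1.44,0.01,2.0,0,0,0,0.5],
    [-1.44,0.01,2.77,0,0,0,0.5],
    [-1.44,0.01,2.77,0,0,0,0.5],
    [-1.44,0.01,2.77,0,0,0,0.5],
    [-1.44,0.01,2.77,0,0,0,0.5]
  ]
}}

```text
time: 2.3
ee_pos: [0.4619, 0.0509, 0.1207]
tool_rot: [[-0.335, 0.942, 0.001], [0.942, 0.335, 0.0], [0.0, 0.001, -1.0]]
force: [0.3, 0.2, -1.1]
finger_gap: 0.497
```

```bash
python3 -c "
from mv import *
row((-.0815,0,.034))
for c,(a,b,d,e) in {'scene':(230,350,160,280),'top':(210,330,150,300)}.items():
    im=save(c,c+'1.png');f=600//(e-d)
    cv2.imwrite('pics/'+c+'1z.png',cv2.resize(im[d:e,a:b,::-1],None,fx=f,fy=f,interpolation=cv2.INTER_CUBIC))
"
```

```text
t 2.3 tcpF [-0.081  0.002  0.121] gap 0.4969788970389666 force [ 0.291  0.25  -1.058] j [-31.506  16.602  22.973 121.163  -9.293  43.797  16.927]
row [-0.077 -0.034  2.891] [ 0.011 -0.     0.004]
```

View pics/scene1z.png

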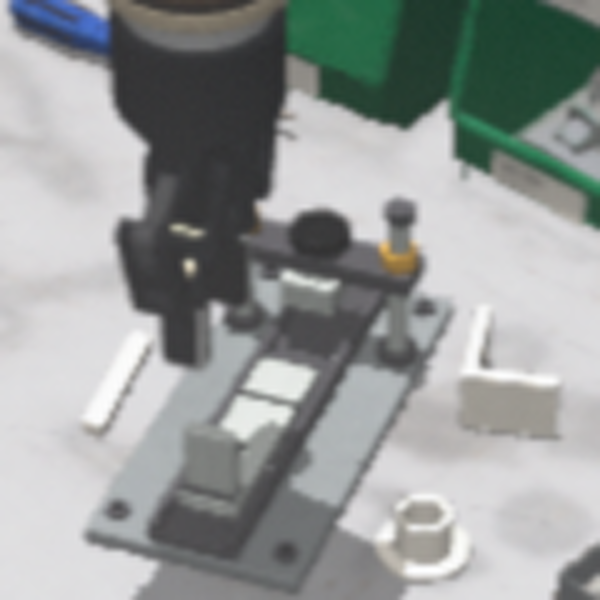

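View pics/top1z.png

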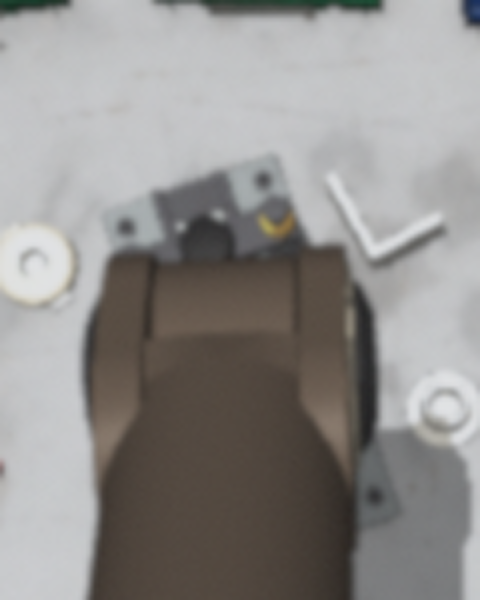

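The scene view shows the open gripper (zoomed 190,340) above and behind the tab, clear of the posts. The arm covers the feeder in the top view. I descend over the tab.

{"name": "play_rows", "arguments": {
  "rows": [
    [-0.08,-0.03,0.8,0,0,0,0.5],
    [-0.08,-0.03,1.6,0,0,0,0.5],
    [-0.08,-0.03,2.3,0,0,0,0.5],
    [-0.08,-0.03,2.89,0,0,0,0.5],
    [-0.08,-0.03,2.89,0,0,0,0.5],
    [-0.08,-0.03,2.89,0,0,0,0.5]
  ]
}}

```text
time: 2.9
ee_pos: [0.4614, 0.0482, 0.0335]
tool_rot: [[-0.335, 0.942, -0.0], [0.942, 0.335, 0.0], [0.0, -0.0, -1.0]]
force: [0.7, 0.6, 0.7]
finger_gap: 0.501
```

```bash
cat > look.py <<'E'
from mv import *
import sys
def look(n,c='scene'):
    a,b,d,e={'scene':(230,350,160,280),'top':(210,330,150,300)}[c]
    im=save(c,f'{c}{n}.png');f=600//(e-d)
    cv2.imwrite(f'pics/{c}{n}z.png',cv2.resize(im[d:e,a:b,::-1],None,fx=f,fy=f,interpolation=cv2.INTER_CUBIC))
E
python3 -c "
from look import *
row((-.0815,0,.034));look(2)"
```

```text
t 2.9 tcpF [-0.082 -0.     0.033] gap 0.5012815948011718 force [0.668 0.624 0.652] j [-27.276  25.653  19.005 124.503 -15.441  32.016  22.747]
row [ 0.003  0.015 -0.017] [-0.    -0.002  0.004]
```

View pics/scene2z.png

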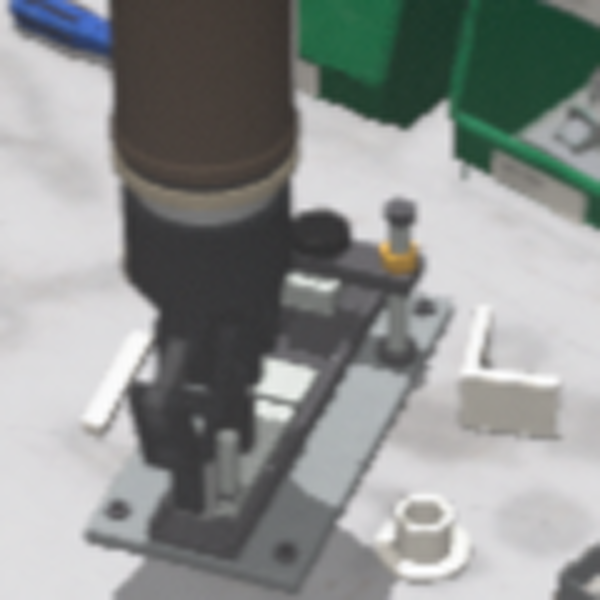

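The tab at zoomed (228,470) stands between the fingers. I close gently.

{"name": "play_rows", "arguments": {
  "rows": [
    [0,0,0,0,0,0,0.3],
    [0,0,0,0,0,0,0.2],
    [0,0,0,0,0,0,0.1],
    [0,0,0,0,0,0,0],
    [0,0,0,0,0,0,0],
    [0,0,0,0,0,0,0],
    [0,0,0,0,0,0,0],
    [0,0,0,0,0,0,0]
  ],
  "squeeze": 25
}}

```text
time: 3.62
ee_pos: [0.4622, 0.0481, 0.034]
tool_rot: [[-0.335, 0.942, 0.002], [0.942, 0.335, 0.001], [0.0, 0.002, -1.0]]
force: [-1.2, 1.0, 8.1]
finger_gap: 0.088
```

```bash
python3 -c "
from look import *
row((-.032,0,.0335));look(3)"
```

```text
t 3.6167 tcpF [-0.081 -0.     0.034] gap 0.08775358742434144 force [-1.166  1.041  8.13 ] j [-27.249  25.596  19.018 124.495 -15.492  31.954  22.79 ]
row [0.014 1.642 0.019] [ 0.022 -0.002 -0.002]
```

View pics/scene3z.png

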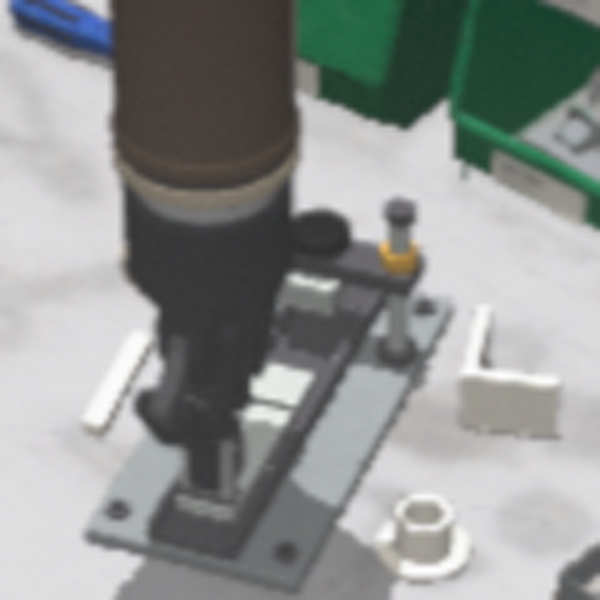

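{"name": "play_rows", "arguments": {
  "rows": [
    [0,0.2,0,0,0,0,0],
    [0,0.4,0,0,0,0,0],
    [0,0.6,0,0,0,0,0],
    [0,0.8,0,0,0,0,0],
    [0,1.0,0,0,0,0,0],
    [0,1.2,0,0,0,0,0],
    [0,1.4,0,0,0,0,0],
    [0,1.55,0,0,0,0,0],
    [0,1.65,0,0,0,0,0],
    [0,1.65,0,0,0,0,0],
    [0,1.65,0,0,0,0,0]
  ]
}}

```text
time: 4.58
ee_pos: [0.5073, 0.0639, 0.034]
tool_rot: [[-0.334, 0.942, -0.001], [0.942, 0.334, 0.0], [0.001, -0.001, -1.0]]
force: [-5.8, -2.7, 14.0]
finger_gap: 0.09
```

```bash
python3 -c "
from look import *
row((-.032,0,.0335));look(4);look(4,'top')
for q in (0,.003):
  print('face edge z',proj('scene',F((.04,0,.044-q)))+x[3:5])
print('pred line centre', proj('scene',F((.04,0,.024)))+x[3:5])
print(env.place_of('scene','gauge_line')[:2],env.place_of('scene','foot_face')[:2])"
```

```text
t 4.5833 tcpF [-0.033 -0.001  0.034] gap 0.09036830252695031 force [-5.792 -2.687 14.006] j [-27.413  28.979  18.979 118.097 -15.845  35.351  21.9  ]
row [0.022 0.049 0.016] [-0.007 -0.005 -0.007]
face edge z [290.659 221.183]
face edge z [290.661 222.123]
pred line centre [290.674 227.405]
[{'xy': [439.6, 354.2], 'score': 0.77}, {'xy': [196.6, 233.6], 'score': 0.74}] [{'xy': [289.9, 221.9], 'score': 0.59}]
```

View pics/scene4z.png

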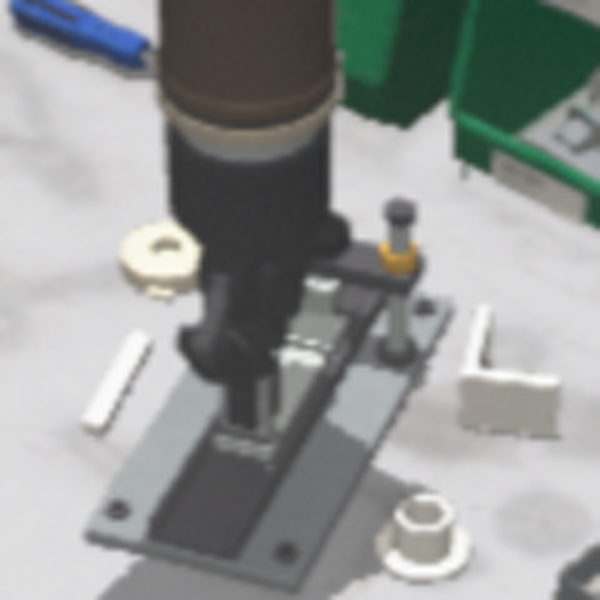

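View pics/top4z.png

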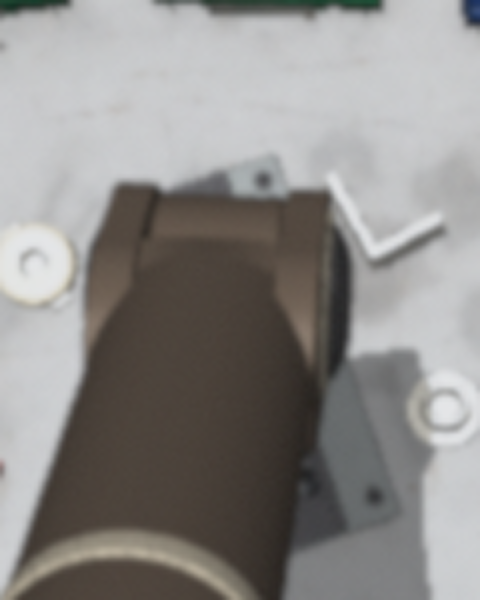

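```bash
python3 -c "
from look import *
im=cv2.imread('pics/scene4.png')[210:260,265:325]
im=cv2.resize(im,None,fx=12,fy=12,interpolation=cv2.INTER_CUBIC)
def mk(X,col):
  u=proj('scene',F(X))+x[3:5]; u=((u-[265,210])+.5)*12-.5; cv2.circle(im,tuple(int(v) for v in u),3,col,-1)
for y in np.linspace(-.015,.015,7): mk((.04,y,.024),(0,0,255)); mk((.038,y,.024),(0,160,255))
for y in (-.014,-.007,0,.007,.014): mk((.04,y,.042),(0,255,0))
cv2.imwrite('pics/s4zz.png',im)
"
```

```text
(no output)
```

View pics/s4zz.png

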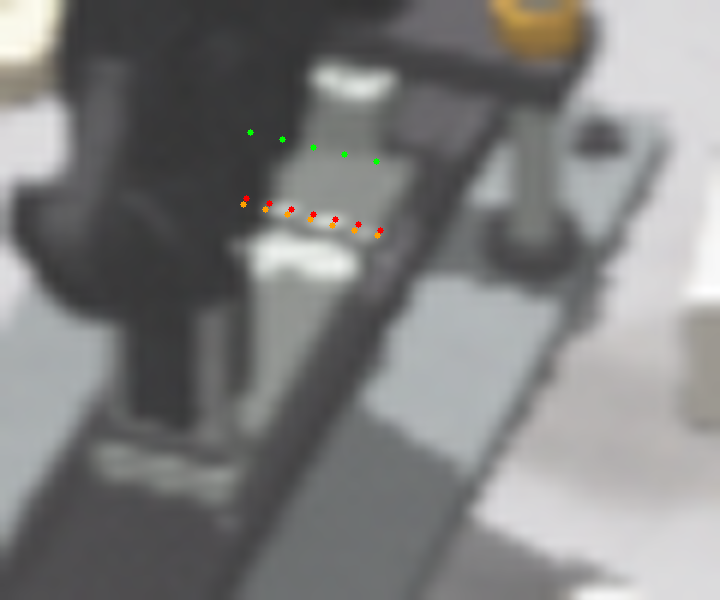

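```bash
python3 -c "
from look import *
g=cv2.cvtColor(cv2.imread('pics/scene4.png'),cv2.COLOR_BGR2GRAY)
im=cv2.imread('pics/scene4.png')[215:240,275:310]
cv2.imwrite('pics/s4c.png',cv2.resize(im,None,fx=20,fy=20,interpolation=cv2.INTER_NEAREST))
print(g[218:236,286:298])
# darkness along channel x at several y, blade top
for y in (-.010,-.007,-.004,-.001):
  xs=np.arange(.026,.05,.001)
  v=[]
  for a in xs:
    u=proj('scene',F((a,y,.024)))+x[3:5]
    v.append(cv2.getRectSubPix(g,(1,1),(float(u[0]),float(u[1])))[0,0])
  print(y,list(zip((xs*1000).round().astype(int).tolist(),[int(k) for k in v])))
"
```

```text
[[ 56  57  56  55  72 106 129 144 154 154 132 104]
 [ 56  57  55  58  82 110 120 123 123 122 108  95]
 [ 56  55  56  60  96 117 120 121 121 117 104  96]
 [ 57  56  57  63 101 121 120 120 120 117 102  86]
 [ 57  57  61  84 120 131 129 128 123 123 108  87]
 [ 56  68  87 118 138 143 144 142 140 140 135 123]
 [ 58  79 115 138 145 146 147 145 145 144 143 142]
 [ 58  83 123 143 147 147 145 144 144 143 144 145]
 [ 59  92 135 149 147 147 145 145 144 145 144 131]
 [ 70 133 187 178 153 154 155 151 145 145 138 116]
 [ 69 101 133 135 154 195 208 180 150 148 130 102]
 [117 159 177 154 137 143 147 136 152 166 135 100]
 [184 221 225 222 218 216 199 166 137 120 106 101]
 [191 227 228 227 228 230 228 221 174 109 113 119]
 [181 199 177 177 208 226 228 224 178 109 106 107]
 [138 157 150 149 162 172 172 160 126 103 105  93]
 [123 145 146 148 148 149 141 118  94  96  97  82]
 [122 144 148 148 147 145 124  94  81  81  78  73]]
-0.01 [(26, 226), (27, 224), (28, 223), (29, 215), (30, 200), (31, 182), (32, 166), (33, 153), (34, 148), (35, 147), (36, 148), (37, 152), (38, 153), (39, 153), (40, 152), (41, 149)
[... 249 characters left out ...]
), (39, 166), (40, 171), (41, 163), (42, 156), (43, 151), (44, 147), (45, 145), (46, 145), (47, 145), (48, 144), (49, 144), (50, 144)]
-0.004 [(26, 228), (27, 227), (28, 224), (29, 221), (30, 218), (31, 206), (32, 189), (33, 171), (34, 155), (35, 149), (36, 163), (37, 178), (38, 193), (39, 207), (40, 191), (41, 178), (42, 165), (43, 155), (44, 151), (45, 149), (46, 147), (47, 146), (48, 145), (49, 144), (50, 144)]
-0.001 [(26, 226), (27, 224), (28, 223), (29, 221), (30, 207), (31, 188), (32, 168), (33, 148), (34, 141), (35, 149), (36, 159), (37, 172), (38, 184), (39, 181), (40, 175), (41, 165), (42, 155), (43, 153), (44, 151), (45, 149), (46, 146), (47, 145), (48, 145), (49, 145), (50, 145)]
```

View pics/s4c.png

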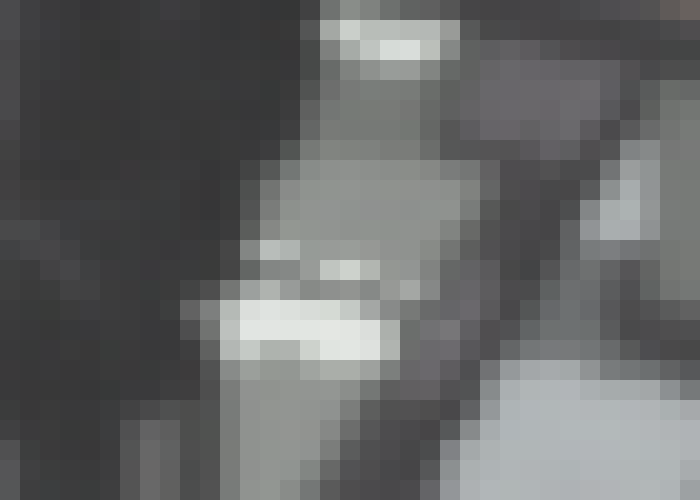

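```bash
python3 -c "
from look import *
def prof(fn,xs,cam,ys=(-.010,-.007,-.004,-.001,.004,.008)):
 g=cv2.cvtColor(cv2.imread('pics/'+fn),cv2.COLOR_BGR2GRAY)
 for y in ys:
  v=[]
  for a in xs:
    u=proj(cam,F((a,y,.024)))+x[3:5]*(cam=='scene')
    v.append(int(cv2.getRectSubPix(g,(1,1),(float(u[0]),float(u[1])))[0,0]))
  v=np.array(v);w=np.clip(np.median(v)-v,0,None);print(fn,y,v.tolist(),(xs*w).sum()/w.sum())
xs=np.arange(-.02,.002,.001)
prof('scene0.png',xs,'scene');prof('top0.png',xs,'top')
prof('scene2.png',xs,'scene',(-.01,-.007,-.004,-.001))
prof('scene3.png',xs,'scene',(-.01,-.007,-.004,-.001))
# tab/rear: blade rear end 
"
```

```text
scene0.png -0.01 [231, 230, 228, 228, 222, 215, 207, 198, 182, 166, 155, 147, 162, 181, 200, 218, 222, 223, 225, 228, 229, 229] -0.009683804627249349
scene0.png -0.007 [230, 230, 230, 226, 223, 219, 214, 195, 176, 157, 140, 156, 172, 189, 208, 216, 221, 225, 229, 229, 229, 229] -0.009825396825396817
scene0.png -0.004 [230, 230, 227, 224, 222, 216, 198, 179, 158, 140, 148, 159, 171, 185, 198, 209, 219, 228, 229, 229, 229, 229] -0.010064889918887593
scene0.png -0.001 [230, 230, 229, 228, 224, 214, 201, 187, 171, 162, 156, 155, 160, 179, 197, 213, 227, 228, 229, 230, 231, 230] -0.009821256038647334
scene0.png 0.004 [230, 230, 230, 227, 224, 221, 216, 196, 177, 158, 140, 156, 172, 189, 208, 216, 222, 226, 230, 230, 231, 231] -0.009767741935483862
scene0.png 0.008 [230, 229, 227, 225, 223, 213, 196, 179, 160, 151, 153, 158, 166, 179, 194, 207, 219, 227, 228, 229, 230, 230] -0.009954761904761897
top0.png -0.01 [206, 204, 203, 201, 200, 195, 187, 176, 159, 143, 138, 144, 152, 168, 183, 193, 197, 203, 203, 204, 205, 206] -0.009801886792452821
top0.png -0.007 [214, 214, 213, 213, 208, 203, 19
[... 1198 characters left out ...]
 188, 172, 162, 156, 155, 160, 180, 197, 214, 228, 229, 230, 230, 231, 231] -0.009806529625151139
scene3.png -0.01 [226, 222, 215, 209, 189, 170, 154, 139, 157, 177, 197, 217, 223, 226, 228, 228, 226, 226, 227, 228, 229, 229] -0.013282689912826896
scene3.png -0.007 [227, 224, 220, 202, 184, 164, 144, 151, 160, 174, 191, 203, 214, 222, 228, 229, 230, 230, 231, 230, 230, 231] -0.013073113207547164
scene3.png -0.004 [226, 223, 213, 201, 187, 173, 166, 162, 160, 163, 181, 198, 213, 227, 228, 229, 230, 231, 231, 231, 230, 230] -0.012853018372703405
scene3.png -0.001 [227, 221, 214, 206, 195, 179, 165, 153, 150, 170, 190, 210, 225, 227, 229, 230, 231, 231, 231, 231, 231, 231] -0.013062499999999994
```

```bash
python3 -c "
from look import *
def prof(fn,xs,cam,z,ys):
 g=cv2.cvtColor(cv2.imread('pics/'+fn),cv2.COLOR_BGR2GRAY)
 for y in ys:
  v=[]
  for a in xs:
    u=proj(cam,F((a,y,z)))+x[3:5]*(cam=='scene')
    v.append(int(cv2.getRectSubPix(g,(1,1),(float(u[0]),float(u[1])))[0,0]))
  print(fn,cam,z,y,v)
xs=np.arange(.030,.056,.001);print((xs*1000).round().astype(int).tolist())
for z in (.061,.058,.055):
 prof('scene0.png',xs,'scene',z,(-.008,0,.008));prof('top0.png',xs,'top',z,(-.008,0,.008))
"
```

```text
[30, 31, 32, 33, 34, 35, 36, 37, 38, 39, 40, 41, 42, 43, 44, 45, 46, 47, 48, 49, 50, 51, 52, 53, 54, 55]
scene0.png scene 0.061 -0.008 [125, 128, 133, 138, 147, 160, 174, 188, 202, 200, 198, 193, 187, 171, 153, 134, 115, 101, 93, 85, 78, 73, 73, 73, 73, 73]
scene0.png scene 0.061 0 [122, 125, 132, 139, 146, 154, 169, 183, 197, 210, 202, 188, 172, 156, 141, 127, 113, 99, 87, 83, 79, 76, 73, 72, 72, 72]
scene0.png scene 0.061 0.008 [139, 138, 138, 143, 149, 157, 166, 179, 192, 204, 214, 214, 203, 190, 174, 156, 135, 116, 98, 81, 76, 75, 74, 73, 73, 73]
top0.png top 0.061 -0.008 [83, 77, 71, 66, 64, 62, 69, 78, 92, 114, 137, 156, 174, 186, 187, 185, 169, 152, 131, 108, 85, 69, 56, 50, 49, 50]
top0.png top 0.061 0 [81, 75, 69, 64, 63, 63, 68, 78, 89, 109, 130, 148, 161, 172, 165, 157, 143, 126, 108, 92, 77, 68, 64, 62, 64, 65]
top0.png top 0.061 0.008 [82, 77, 71, 67, 65, 66, 68, 80, 92, 110, 133, 155, 172, 188, 191, 189, 181, 161, 140, 117, 93, 73, 63, 53, 55, 58]
scene0.png scene 0.058 -0.008 [122, 122, 123, 123, 126, 131, 137, 143, 152, 166, 182, 199, 216, 210, 202, 195, 187, 171, 152
[... 952 characters left out ...]
0, 120, 121, 121, 121, 122, 123, 124, 126, 133, 141, 149, 157, 171, 183, 195, 205, 201, 185, 169, 152, 136, 122, 108, 95]
scene0.png scene 0.055 0.008 [136, 133, 131, 129, 126, 124, 123, 125, 127, 130, 133, 143, 154, 167, 180, 192, 199, 204, 208, 205, 185, 165, 144, 124, 110, 98]
top0.png top 0.055 -0.008 [88, 84, 79, 73, 67, 65, 63, 66, 75, 86, 108, 130, 150, 169, 185, 187, 186, 174, 158, 139, 116, 92, 75, 61, 51, 49]
top0.png top 0.055 0 [88, 82, 77, 71, 65, 63, 63, 66, 75, 85, 103, 124, 144, 157, 170, 168, 160, 149, 132, 114, 97, 82, 70, 66, 62, 63]
top0.png top 0.055 0.008 [88, 83, 78, 72, 67, 65, 66, 67, 76, 88, 103, 126, 149, 167, 183, 191, 189, 186, 167, 147, 125, 101, 77, 66, 57, 54]
```

The visual line profile reads 0.035 in the feeder frame. The blade shifted back 3.3 mm on gripping, which is a camera-to-arm offset. The face is confirmed at 0.040, so I push 5 mm more.

{"name": "play_rows", "arguments": {
  "rows": [
    [0,0.08,0,0,0,0,0],
    [0,0.16,0,0,0,0,0],
    [0,0.165,0,0,0,0,0],
    [0,0.165,0,0,0,0,0]
  ]
}}

```text
time: 5.12
ee_pos: [0.5116, 0.0653, 0.034]
tool_rot: [[-0.334, 0.943, -0.002], [0.943, 0.334, 0.0], [0.001, -0.001, -1.0]]
force: [-6.4, -2.2, 14.6]
finger_gap: 0.089
```

```bash
python3 -c "
from look import *
row((-.02825,0,.0335))"
```

```text
t 5.1167 tcpF [-0.029 -0.001  0.034] gap 0.08947199020968619 force [-6.352 -2.231 14.63 ] j [-27.421  29.315  18.982 117.459 -15.873  35.709  21.808]
row [0.024 0.022 0.015] [-0.013 -0.006 -0.009]
```

{"name": "play_rows", "arguments": {
  "rows": [
    [0,0,0,0,0,0,0.15],
    [0,0,0,0,0,0,0.3],
    [0,0,0,0,0,0,0.5],
    [0,0,0,0,0,0,0.5],
    [0,0,0,0,0,0,0.5],
    [0,0,-0.5,0,0,0,0.5],
    [0,0,-1.5,0,0,0,0.5],
    [0,0,-2.5,0,0,0,0.5],
    [0,0,-3.5,0,0,0,0.4],
    [0,0,-4,0,0,0,0.3],
    [0,0,-4,0,0,0,0]
  ]
}}

```text
time: 6.03
ee_pos: [0.5147, 0.0663, 0.1564]
tool_rot: [[-0.335, 0.942, 0.006], [0.942, 0.335, 0.002], [-0.0, 0.006, -1.0]]
force: [1.7, 0.1, -0.9]
finger_gap: 0.171
```

```bash
cat >> look.py <<'E'
def line(fn,xs,cam='scene',z=.024,ys=(-.010,-.007,-.004,-.001,.004,.008)):
 g=cv2.cvtColor(cv2.imread('pics/'+fn),cv2.COLOR_BGR2GRAY)
 for y in ys:
  v=[]
  for a in xs:
    u=proj(cam,F((a,y,z)))+x[3:5]*(cam=='scene')
    v.append(int(cv2.getRectSubPix(g,(1,1),(float(u[0]),float(u[1])))[0,0]))
  print(y,v)
E
python3 -c "
from look import *
row((.06375,0,.12));look(5);line('scene5.png',np.arange(.026,.056,.001))"
```

```text
t 6.0333 tcpF [-0.026 -0.001  0.156] gap 0.17068551524528341 force [ 1.732  0.127 -0.879] j [-31.938  18.504  23.816 112.503  -9.628  50.523  16.428]
row [0.031 2.976 1.23 ] [ 0.059  0.001 -0.004]
-0.01 [207, 214, 223, 227, 227, 226, 226, 223, 210, 196, 181, 164, 146, 132, 121, 113, 119, 126, 134, 140, 143, 143, 144, 145, 146, 146, 146, 146, 146, 146]
-0.007 [228, 230, 231, 231, 231, 231, 229, 223, 217, 210, 198, 176, 154, 133, 114, 118, 125, 132, 140, 143, 144, 144, 145, 145, 145, 145, 145, 145, 145, 145]
-0.004 [232, 232, 232, 231, 231, 229, 226, 223, 220, 210, 188, 165, 142, 120, 123, 127, 131, 136, 140, 142, 144, 145, 146, 146, 145, 145, 145, 145, 145, 146]
-0.001 [232, 232, 232, 232, 230, 227, 225, 222, 213, 194, 173, 152, 131, 124, 121, 120, 121, 128, 135, 140, 145, 146, 146, 146, 146, 146, 147, 147, 147, 147]
0.004 [232, 232, 232, 231, 230, 229, 226, 218, 208, 198, 186, 166, 147, 129, 113, 115, 122, 130, 138, 143, 145, 146, 147, 148, 147, 147, 148, 148, 147, 146]
0.008 [232, 232, 232, 231, 231, 229, 226, 223, 219, 206, 182, 159, 137, 121, 122, 124, 128, 133, 137, 140, 143, 146, 147, 147, 147, 147, 147, 147, 146, 146]
```

View pics/scene5z.png

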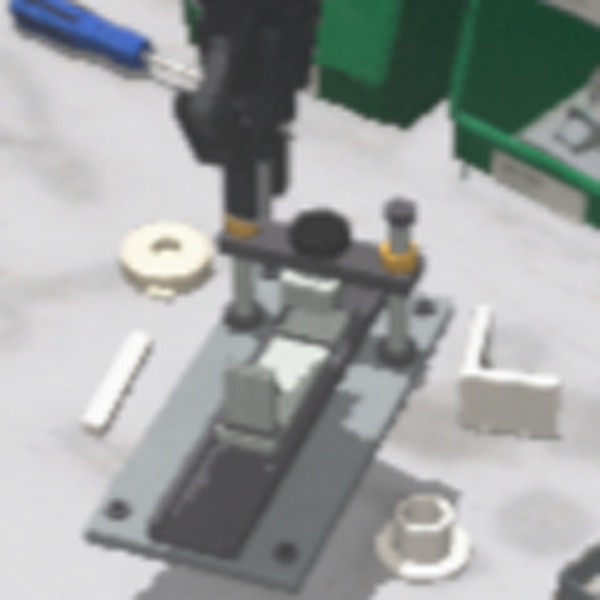

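The blade's line now reads about 0.040 at the foot's front face, and the gripper is clear. I move over the pad with the fingers shut.

{"name": "play_rows", "arguments": {
  "rows": [
    [0.03,1.2,0,0.06,0,0,0],
    [0.03,2.4,0,0.06,0,0,0],
    [0.03,2.98,0,0.06,0,0,0],
    [0.03,2.98,0.3,0.06,0,0,0],
    [0.03,2.98,1.2,0.06,0,0,0],
    [0.03,2.98,1.7,0.06,0,0,0],
    [0.03,2.98,1.7,0.06,0,0,0],
    [0.03,2.98,1.7,0.06,0,0,0]
  ]
}}

```text
time: 6.75
ee_pos: [0.5948, 0.0961, 0.1]
tool_rot: [[-0.334, 0.942, -0.01], [0.942, 0.334, -0.003], [0.0, -0.01, -1.0]]
force: [1.1, 0.7, 0.3]
finger_gap: -0.001
```

```bash
python3 -c "
from look import *
row((.06375,0,.085));look(6)"
```

```text
t 6.75 tcpF [0.06 0.   0.1 ] gap -0.0009641914345763026 force [1.054 0.744 0.296] j [-29.456  30.782  21.593 102.698 -14.158  49.798  18.215]
row [-0.014  0.14   0.499] [-0.1   -0.001 -0.007]
```

View pics/scene6z.png

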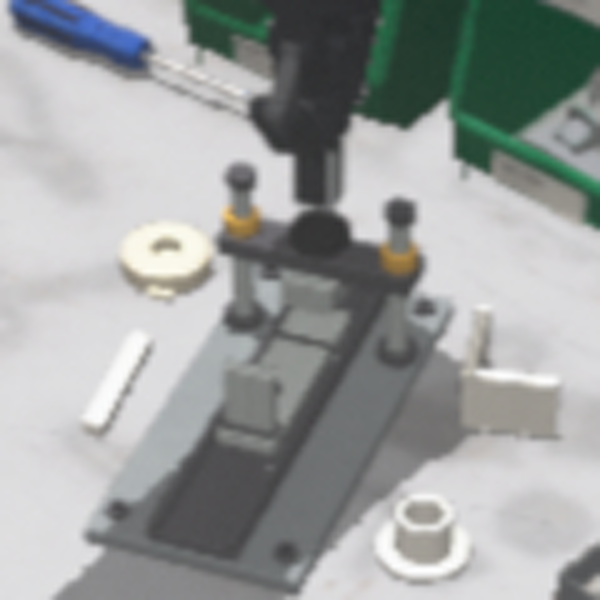

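```bash
python3 -c "
from look import *
line('scene6.png',np.arange(.030,.050,.001))"
```

```text
-0.01 [145, 144, 143, 141, 134, 127, 118, 109, 106, 105, 105, 107, 115, 123, 131, 138, 141, 142, 143, 144, 145]
-0.007 [146, 146, 144, 141, 136, 132, 126, 118, 111, 104, 98, 108, 118, 128, 137, 142, 143, 144, 145, 146, 146]
-0.004 [146, 145, 142, 139, 136, 131, 122, 113, 103, 95, 105, 114, 124, 134, 138, 141, 143, 144, 145, 145, 146]
-0.001 [145, 143, 141, 139, 133, 124, 114, 103, 95, 99, 104, 111, 118, 126, 133, 139, 143, 145, 145, 145, 145]
0.004 [146, 146, 143, 138, 131, 125, 118, 111, 106, 101, 98, 105, 116, 127, 137, 143, 145, 146, 147, 148, 147]
0.008 [146, 144, 142, 139, 136, 130, 120, 110, 101, 96, 104, 113, 123, 134, 137, 141, 143, 145, 146, 147, 146]
```

{"name": "play_rows", "arguments": {
  "rows": [
    [-0.01,0.12,0.2,-0.08,0,0,0],
    [-0.01,0.12,0.4,-0.08,0,0,0],
    [-0.01,0.12,0.6,-0.08,0,0,0],
    [-0.01,0.12,0.75,-0.08,0,0,0],
    [-0.01,0.12,0.9,-0.08,0,0,0],
    [-0.01,0.12,1.0,-0.08,0,0,0],
    [-0.01,0.12,1.05,-0.08,0,0,0],
    [-0.01,0.12,1.1,-0.08,0,0,0]
  ]
}}

```text
time: 7.47
ee_pos: [0.5999, 0.0977, 0.0688]
tool_rot: [[-0.335, 0.942, 0.002], [0.942, 0.335, 0.001], [0.0, 0.002, -1.0]]
force: [-0.6, 0.2, 2.6]
finger_gap: 0.0
```

```bash
python3 -c "
from look import *
row((.06375,0,.064))"
```

```text
t 7.4667 tcpF [0.065 0.    0.069] gap 0.00020995585968523896 force [-0.579  0.159  2.607] j [-28.584  33.192  20.499 103.647 -15.551  45.782  19.301]
row [-0.007 -0.046  0.161] [ 0.023 -0.001 -0.002]
```

{"name": "play_rows", "arguments": {
  "rows": [
    [0,0,0.05,0,0,0,0],
    [0,0,0.1,0,0,0,0],
    [0,0,0.15,0,0,0,0],
    [0,0,0.15,0,0,0,0],
    [0,0,0.15,0,0,0,0]
  ]
}}

```text
time: 7.88
ee_pos: [0.5997, 0.0975, 0.0642]
tool_rot: [[-0.335, 0.942, 0.002], [0.942, 0.335, 0.001], [-0.0, 0.002, -1.0]]
force: [1.1, 0.7, 0.5]
finger_gap: -0.001
```

```bash
python3 -c "
from look import *
row((.06375,0,.064))"
```

```text
t 7.8833 tcpF [0.065 0.    0.064] gap -0.0005243816637689445 force [1.078 0.697 0.452] j [-28.467  33.547  20.355 103.801 -15.705  45.307  19.43 ]
row [-0.003 -0.037  0.007] [ 0.019  0.001 -0.003]
```

{"name": "play_rows", "arguments": {
  "rows": [
    [0,0,0.04,0,0,0,0],
    [0,0,0.08,0,0,0,0],
    [0,0,0.08,0,0,0,0],
    [0,0,0.08,0,0,0,0]
  ]
}}

```text
time: 8.22
ee_pos: [0.5999, 0.0975, 0.064]
tool_rot: [[-0.334, 0.942, 0.002], [0.942, 0.334, 0.002], [0.001, 0.003, -1.0]]
force: [-6.6, 0.1, 20.8]
finger_gap: -0.005
```

```bash
python3 -c "
from look import *
row((.06375,0,.064));look(7)"
```

```text
t 8.2167 tcpF [0.065 0.    0.064] gap -0.004627153075800978 force [-6.617  0.104 20.828] j [-28.408  33.549  20.319 103.82  -15.783  45.249  19.502]
row [-0.002 -0.042  0.001] [ 0.027 -0.008 -0.006]
```

View pics/scene7z.png

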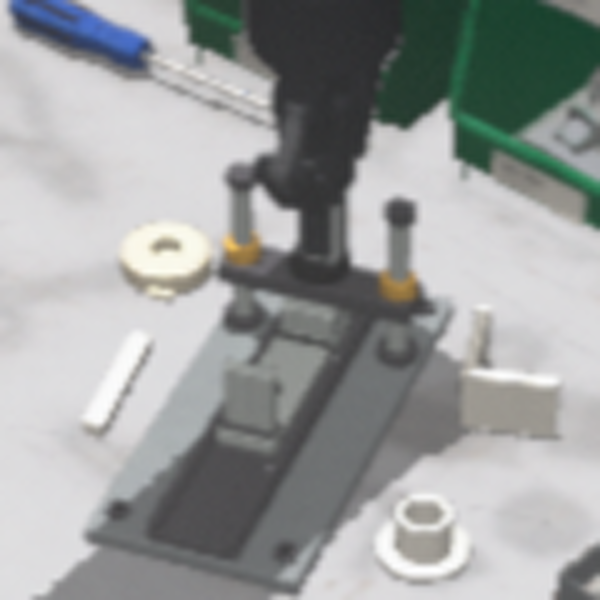

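The force rose to 21 N at TCP z = 0.064, so the foot is seated on the blade with the line at its face. I hold briefly, then lift.

{"name": "play_rows", "arguments": {
  "rows": [
    [0,0,0,0,0,0,0],
    [0,0,0,0,0,0,0],
    [0,0,0,0,0,0,0],
    [0,0,-0.3,0,0,0,0],
    [0,0,-1,0,0,0,0],
    [0,0,-2,0,0,0,0],
    [0,0,-3,0,0,0,0],
    [0,0,-3,0,0,0,0],
    [0,-1.2,-3,0,0,0,0.5],
    [0,-2.4,-3,0,0,0,0.5],
    [0,-3.17,-3,0,0,0,0.5],
    [0,-3.17,-3,0,0,0,0.5]
  ]
}}

```text
time: 9.27
ee_pos: [0.5052, 0.0634, 0.1512]
tool_rot: [[-0.333, 0.943, -0.002], [0.943, 0.333, 0.0], [0.001, -0.002, -1.0]]
force: [-0.1, -0.4, -0.7]
finger_gap: 0.502
```

```bash
python3 -c "
from look import *
row((-.02875,0,.0335));look(8);line('scene8.png',np.arange(.030,.050,.001))"
```

```text
t 9.2667 tcpF [-0.036 -0.     0.151] gap 0.5024983127411804 force [-0.073 -0.395 -0.656] j [-32.162  18.281  24.087 113.703  -9.671  50.045  16.525]
row [0.008 0.236 3.924] [-0.019 -0.011 -0.024]
-0.01 [229, 227, 225, 222, 210, 196, 181, 163, 144, 127, 112, 100, 102, 106, 110, 113, 114, 114, 112, 111, 110]
-0.007 [232, 231, 229, 223, 217, 210, 199, 175, 152, 128, 107, 107, 110, 114, 118, 119, 119, 119, 119, 119, 120]
-0.004 [231, 229, 226, 223, 220, 210, 186, 162, 138, 115, 113, 113, 114, 116, 118, 120, 121, 121, 121, 121, 122]
-0.001 [230, 228, 226, 223, 213, 194, 172, 150, 127, 116, 108, 103, 100, 105, 111, 116, 120, 121, 122, 122, 123]
0.004 [230, 229, 226, 218, 208, 198, 186, 164, 144, 124, 105, 103, 108, 113, 118, 121, 121, 121, 122, 122, 122]
0.008 [231, 229, 226, 223, 219, 205, 181, 157, 133, 115, 112, 111, 111, 113, 116, 118, 120, 121, 121, 121, 121]
```

View pics/scene8z.png

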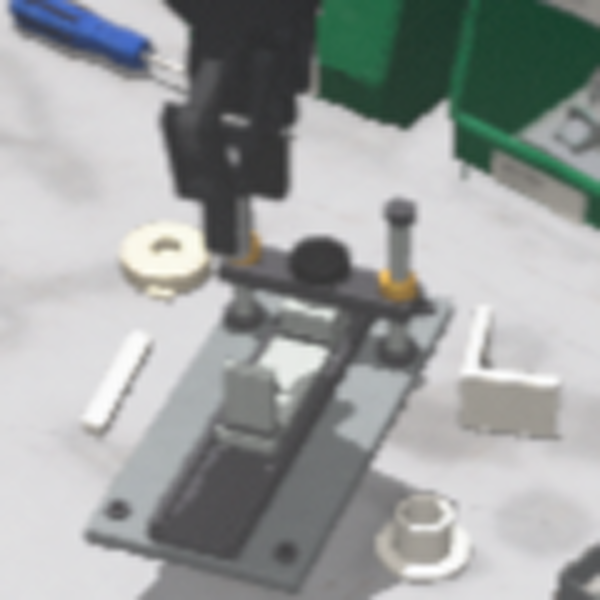

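The foot is down and the blade is unchanged, with its leading line edge at the same profile as before. I grasp the tab again.

{"name": "play_rows", "arguments": {
  "rows": [
    [0.01,0.24,0,0,0,0,0.5],
    [0.01,0.24,1,0,0,0,0.5],
    [0.01,0.24,2,0,0,0,0.5],
    [0.01,0.24,3,0,0,0,0.5],
    [0.01,0.24,3.83,0,0,0,0.5],
    [0.01,0.24,3.83,0,0,0,0.5],
    [0.01,0.24,3.83,0,0,0,0.5]
  ]
}}

```text
time: 9.9
ee_pos: [0.5173, 0.0685, 0.0358]
tool_rot: [[-0.335, 0.942, -0.0], [0.942, 0.335, -0.0], [-0.0, -0.0, -1.0]]
force: [-0.1, -0.1, 0.3]
finger_gap: 0.5
```

```bash
python3 -c "
from look import *
row((-.02875,0,.036))"
```

```text
t 9.9 tcpF [-0.023  0.     0.036] gap 0.499509107754925 force [-0.08  -0.052  0.282] j [-28.088  29.609  19.622 116.67  -16.242  36.301  21.913]
row [-0.013 -0.207 -0.006] [-0.004  0.003 -0.001]
```

{"name": "play_rows", "arguments": {
  "rows": [
    [0,-0.2,0,0,0,0,0.5],
    [0,-0.2,0,0,0,0,0.5],
    [0,-0.2,0,0,0,0,0.3],
    [0,-0.2,0,0,0,0,0.2],
    [0,-0.2,0,0,0,0,0.1],
    [0,-0.2,0,0,0,0,0],
    [0,-0.2,0,0,0,0,0],
    [0,-0.2,0,0,0,0,0],
    [0,-0.2,0,0,0,0,0],
    [0,-0.2,0,0,0,0,0]
  ],
  "squeeze": 25
}}

```text
time: 10.73
ee_pos: [0.5116, 0.0667, 0.0378]
tool_rot: [[-0.335, 0.942, 0.003], [0.942, 0.335, 0.001], [0.0, 0.003, -1.0]]
force: [-2.5, -0.5, 8.0]
finger_gap: 0.089
```

{"name": "play_rows", "arguments": {
  "rows": [
    [0,-0.15,0,0,0,0,0],
    [0,-0.3,0,0,0,0,0],
    [0,-0.45,0,0,0,0,0],
    [0,-0.6,0,0,0,0,0],
    [0,-0.75,0,0,0,0,0],
    [0,-0.9,0,0,0,0,0],
    [0,-1.05,0,0,0,0,0],
    [0,-1.2,0,0,0,0,0],
    [0,-1.4,0,0,0,0,0],
    [0,-1.6,0,0,0,0,0],
    [0,-1.6,0,0,0,0,0],
    [0,-1.6,0,0,0,0,0]
  ]
}}

```text
time: 11.73
ee_pos: [0.4666, 0.0503, 0.0377]
tool_rot: [[-0.334, 0.942, 0.004], [0.942, 0.334, 0.001], [-0.0, 0.004, -1.0]]
force: [0.2, -0.4, 11.2]
finger_gap: 0.09
```

```bash
python3 -c "
from look import *
row((-.08,0,.036));look(9);line('scene9.png',np.arange(-.025,.005,.001))"
```

```text
t 11.7333 tcpF [-0.076  0.     0.038] gap 0.08959061439563595 force [ 0.194 -0.429 11.172] j [-28.007  25.526  19.812 123.91  -15.775  32.639  22.882]
row [-0.005 -0.121  0.058] [ 0.041  0.001 -0.006]
-0.01 [153, 163, 174, 186, 200, 210, 219, 224, 230, 227, 224, 221, 218, 197, 176, 156, 137, 147, 161, 177, 194, 205, 214, 221, 227, 229, 229, 229, 229, 229]
-0.007 [157, 163, 170, 177, 191, 204, 217, 228, 228, 227, 226, 223, 209, 191, 173, 154, 153, 155, 161, 169, 185, 200, 214, 226, 229, 229, 230, 231, 231, 230]
-0.004 [161, 167, 175, 189, 203, 217, 228, 229, 230, 230, 229, 223, 216, 207, 197, 181, 166, 155, 149, 168, 187, 206, 224, 227, 228, 230, 231, 231, 231, 231]
-0.001 [163, 170, 182, 195, 209, 220, 224, 227, 230, 230, 227, 224, 220, 213, 194, 175, 156, 143, 159, 176, 194, 212, 219, 224, 228, 231, 231, 231, 232, 232]
0.004 [203, 213, 219, 222, 223, 224, 227, 230, 229, 227, 225, 222, 207, 191, 174, 156, 154, 155, 159, 166, 183, 199, 213, 226, 229, 231, 232, 233, 233, 233]
0.008 [120, 135, 150, 164, 178, 190, 196, 200, 205, 210, 208, 201, 191, 180, 168, 156, 146, 138, 142, 162, 181, 200, 215, 219, 223, 228, 229, 230, 230, 230]
```

View pics/scene9z.png

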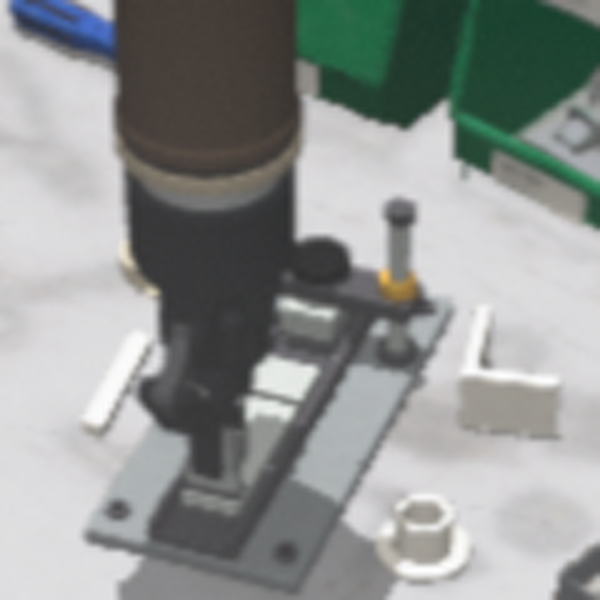

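The blade is out: the line is at -0.008, so the tip is about 18 mm clear. I release and lift away.

{"name": "play_rows", "arguments": {
  "rows": [
    [0,0,0,0,0,0,0.15],
    [0,0,0,0,0,0,0.3],
    [0,0,0,0,0,0,0.5],
    [0,0,0,0,0,0,0.5],
    [0,0,0,0,0,0,0.5],
    [0,0,-0.5,0,0,0,0.5],
    [0,0,-1.5,0,0,0,0.5],
    [0,0,-3,0,0,0,0.5],
    [0,0,-4.5,0,0,0,0.5],
    [0,0,-5.5,0,0,0,0.5],
    [0,0,-5.5,0,0,0,0.5],
    [0,0,-5.5,0,0,0,0.5]
  ]
}}

```text
time: 12.78
ee_pos: [0.4668, 0.0507, 0.2037]
tool_rot: [[-0.335, 0.942, 0.006], [0.942, 0.335, 0.003], [0.001, 0.007, -1.0]]
force: [0.0, 0.4, -1.0]
finger_gap: 0.5
```

{"name": "play_rows", "arguments": {
  "rows": [
    [2,0,0,0,0,0,0.5],
    [4,0,0,0,0,0,0.5],
    [6,0,0,0,0,0,0.5],
    [8,0,0,0,0,0,0.5],
    [8,0,0,0,0,0,0.5],
    [8,0,0,0,0,0,0.5],
    [8,0,0,0,0,0,0.5],
    [8,0,0,0,0,0,0.5],
    [8,0,0,0,0,0,0.5]
  ]
}}

```text
time: 13.53
ee_pos: [0.3849, 0.2753, 0.2004]
tool_rot: [[-0.335, 0.942, 0.0], [0.942, 0.335, -0.002], [-0.002, -0.0, -1.0]]
force: [0.3, -0.2, 0.3]
finger_gap: 0.493
```

```bash
python3 -c "
from look import *
row((-.08,0,.036));look(10);look(10,'top');xs=np.arange(-.02,.002,.001)
line('scene10.png',xs);line('top10.png',xs,'top')
for q in (.0185,.02,.0215):
  print(q,proj('scene',F((.06,0,.084-q)))+x[3:5])
print(env.place_of('scene','foot_pad')[:1])
"
```

```text
t 13.5333 tcpF [-0.078  0.24   0.2  ] gap 0.4933558909188698 force [ 0.28  -0.175  0.257] j [-55.477  10.474  15.99  114.852  -3.398  55.168 -18.247]
row [-7.976 -0.063  5.494] [-0.003  0.016 -0.004]
-0.01 [231, 231, 231, 231, 228, 225, 222, 218, 198, 177, 158, 139, 149, 163, 179, 196, 207, 215, 222, 228, 229, 230]
-0.007 [232, 232, 232, 230, 228, 226, 222, 207, 190, 172, 153, 153, 156, 162, 171, 187, 201, 214, 226, 229, 229, 230]
-0.004 [232, 232, 231, 230, 229, 226, 216, 206, 194, 182, 171, 163, 156, 152, 171, 189, 207, 225, 228, 229, 230, 231]
-0.001 [232, 232, 232, 232, 231, 226, 220, 213, 203, 186, 171, 157, 150, 168, 187, 206, 224, 227, 229, 230, 232, 232]
0.004 [232, 232, 232, 230, 229, 227, 223, 209, 193, 176, 158, 156, 158, 162, 170, 186, 202, 216, 228, 230, 231, 232]
0.008 [232, 232, 231, 230, 229, 225, 217, 209, 199, 187, 174, 164, 155, 158, 177, 195, 213, 226, 228, 229, 231, 232]
-0.01 [220, 219, 218, 217, 217, 216, 214, 212, 197, 183, 169, 157, 148, 159, 172, 186, 198, 209, 213, 217, 219, 220]
-0.007 [224, 224, 224, 224, 223, 222, 220, 214, 207, 191, 173, 162, 160, 162, 179, 196, 209, 216, 222, 223, 224, 224]
-0.004 [224, 224, 224, 225, 225, 223, 221, 216, 206, 195, 179, 164, 158, 167, 177, 192, 207, 217, 221, 224, 224, 224]
-0.001 [224, 224, 225, 225, 224, 223, 219, 215, 207, 190, 173, 163, 158, 161, 177, 195, 206, 215, 221, 222, 224, 224]
0.004 [224, 224, 224, 224, 223, 222, 219, 215, 201, 186, 171, 158, 148, 160, 174, 189, 204, 217, 220, 222, 224, 224]
0.008 [224, 224, 224, 224, 224, 223, 221, 213, 204, 189, 171, 154, 157, 161, 175, 192, 209, 215, 220, 223, 223, 224]
0.0185 [293.449 209.796]
0.02 [293.448 210.273]
0.0215 [293.448 210.75 ]
[{'xy': [294.7, 205.8], 'score': 0.81}]
```

View pics/scene10z.png

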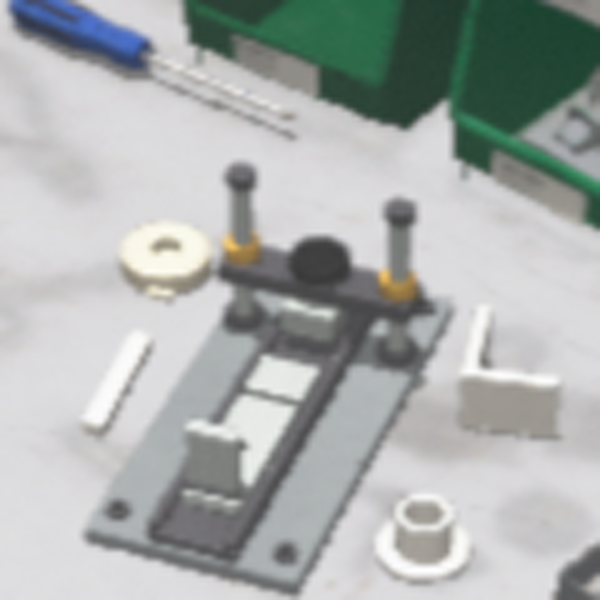

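View pics/top10.png

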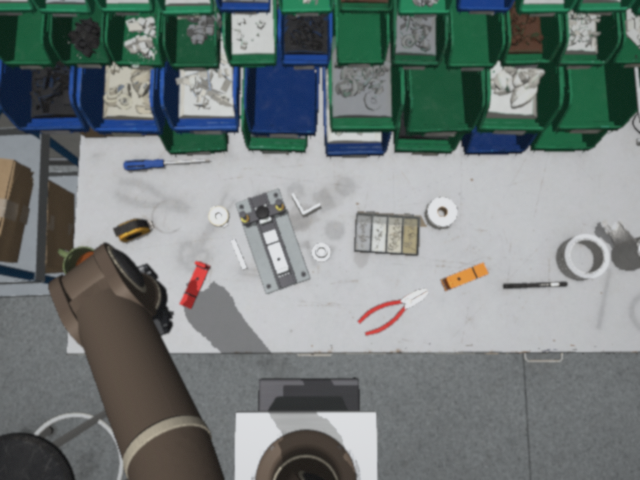

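```bash
python3 -c "
from look import *
g=lambda n:cv2.cvtColor(cv2.imread(f'pics/scene{n}.png'),cv2.COLOR_BGR2GRAY).astype(np.float32)
a=g(8)[203:222,285:318];b=g(10)[203:222,285:318];c=g(0)[203:222,285:318]
print(cv2.phaseCorrelate(a,b,cv2.createHanningWindow(a.shape[::-1],cv2.CV_32F)),abs(a-b).mean(),abs(a-c).mean())
T=b[4:15,4:29]
for dy in range(5): pass
r=cv2.matchTemplate(g(0)[180:225,270:330],T,cv2.TM_CCOEFF_NORMED);print(cv2.minMaxLoc(r))
env.hand_in();print(env.get_obs()['time'])"
```

```text
((-0.08583295986165851, -0.09100663351019556), 1.0184643672572242) 1.3141946 46.08134
(-0.6376571655273438, 0.9638256430625916, (18, 8), (19, 22))
the job is handed in; nothing more can be done
the job is handed in; nothing more can be done
```

The gap is set and the job is handed in at about 13.6 s of the 54 s allowed. No verdict was reported.

- **Blade under the foot:** I gripped the blade by its tab and slid it in until its line read about 0.0395 in the feeder frame, against the foot's face at 0.040.
- **Foot pressed:** I pushed the pad down with shut fingers until it stopped firmly at 64 mm with 21 N, which means it was resting on the 8 mm blade.
- **Blade drawn out:** I pulled the blade back and moved the arm clear. The line now reads about -0.008 in both cameras, so the tip is about 18 mm in front of the face. The blade lies flat in the channel.
- **Foot afterwards:** Comparing the pictures from before and after withdrawal, the foot moved less than 0.1 pixel.
- **Surroundings:** In the last pictures the neighbouring parts and the look-alikes look unmoved. I judged this by eye and did not measure it.

Two checks disagreed:
- **Camera and arm:** They differed by about 3.5 mm along the channel. The first push stopped about 5 mm short because of this, and I corrected it from the picture before pressing.
- **Foot pad network:** Its final pad position was about 4 pixels above where my fit and the picture put it. I trusted the 64 mm contact height and the picture.

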